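# Bin the used holder and the rejected tube in the drop-tray sharps container

## Robot

A 7-joint arm with a two-finger parallel gripper is mounted at the origin on the work surface. World frame = base frame: x ahead of the robot, y to its left, z up, the work surface at z = 0. Lengths are in m, angles in rad, forces in N, time in s.
With the tool pointing down it reaches from about 0.4 to 0.85 m from the base axis. Payload 10.4 kg.
Tool frame: the origin (TCP) lies between the finger pads; the fingertips stand 22 mm ahead of it and the grasp point (between the pads) lies 3 mm ahead of it; z points along the fingers, y is the line along which they close (so a half turn about z gives the same grasp; the last joint's range is limited). The gripper opens to 85 mm and grips with 20 to 120 N. Pads are 22 mm wide; open, the fingers measure 114 mm over their backs; the gripper's body (76 mm by 85 mm) begins 54 mm behind the grasp point. The pads swing forward as they close: fully open they stand 13 mm farther back than shut.
Start: joints at [1.135, 0.332, -0.065, 1.46, 0.022, 1.35, -0.088], TCP at [0.251, -0.573, 0.253] pointing down, gripper open.
Joint ranges: [-2.6, 2.6], [-0.5, 2.12], [-1.47, 1.34], [0.16, 2.42], [-1.27, 4.41], [0.06, 2.06], [-2.6, 2.6]. Speed limits (rad/s): [2.22, 2.22, 2.79, 2.79, 3.14, 3.14, 3.14].

## Interface

Orientations are given as a unit quaternion [x, y, z, w].
In Python, from workcell import manip, camera, ticket, boxes_of, outline_of gives the robot as it stands.
- The arm moves only by the tool carry_out, never from a script. Its argument "deltas" is a list of rows, each a list of 5 numbers: the shift along the tool's x, y, z as a fraction of full scale, then the turn about the tool's z as a fraction of full scale, then the opening, from -1 (shut) to 1 (fully open), so that 0 is half open. In form: [[tx, ty, tz, spin, gripper], ...]. A call has 1 to 20 rows; each row is the pose to reach, as a shift and turn from the pose commanded when the call began, along the tool's axes at that moment; what a row does not reach only later rows make up. Full scale, the value 1, is 150 mm for a shift and 30 degrees for a turn. A row lasts 1/8 s, in which the tool goes at most 62.5 mm and 10.7 degrees, less where a joint would pass 70% of its speed; a pose out of reach is approached as far as the arm can. A call with a number of a shift or a turn outside -1 to 1 is refused whole. A call with a gripper value outside its range is refused whole. The fingers move at their own pace and stop on an object; "force" is the grip in N (left out, the last holds). Time passes only in rows, so rows that repeat a pose let the fingers close. It gives the time, the measured TCP pose, the force, the opening and the grip force at its end, in the units of the state.
- manip.get_obs(): the state, without advancing time (a new reading comes with each control period).
- camera(name): name is "side" or "top"; returns a dict with "img" (400x640x3 uint8, red, green, blue), "depth" (400x640 float32, m along the optical axis (not along the pixel's ray), 0 where there is no reading), "vertical_fov" (degrees; the focal length in pixels is half the picture's height over the tangent of half this angle, whatever the lens; pixels are square), "cx", "cy" (the principal point, pixels), "k1" (the pictures are not rectified: a ray, as slopes to the right and down, at radius r is drawn at 1 + k1 r^2 times it, then the intrinsics apply), "R" (3x3) and "t" (3): a world point X has camera coordinates R X + t. Camera axes: x right, y down, z forward; pixel columns grow to the right and rows downward; lengths in m; the calibration is good to about 2 mm. A picture is of the moment at which its call begins.
- ticket.hand_in(): hands the job in; it is judged then, once.
Trained networks look in a picture, given as the dict that the camera call returned (one of the last four; its "shot" number tells which), for a name from the list of things; names that differ only in an ending like _2 or _b are one class to them, and where a whole thing is asked for, a point or a joint stands for the part that bears it (a point fixed in the world has none). Each returns a list of dicts, best first, with "conf" (0 to 1); they miss things now and then, are a little off and sometimes report something else, mostly with a low value. They report only what shows in the picture. A call takes as long as a camera call.
- boxes_of(query, picture): "position" ([x, y, z] in m, in world coordinates, good to about 4 mm: the middle of the surface that is visible of it).
- outline_of(query, picture): "region" (400x640 bool, what is visible of it).
The state is a dict: "clock": time; "joint_pos": joint angles; "joint_velocities": joint speeds; "tau": joint torques, N m; "position": TCP position; "ee_rot": TCP orientation; "ft_force": force on the tool from outside, world axes, zero at the start; "torque": the same for the moment, N m; "grip_width": opening from 0.0 (shut) to 1.0 (fully open); "grasp_force": force on a finger pad.
Only numpy, scipy, OpenCV 4.12 (cv2) and the standard library are available. Lean on these libraries where they do the work, as an engineer would, in place of code of your own. Each camera call takes 0.05 s, during which the arm holds its last target. There are 200 camera calls.

## Task

Clear the two discards into the yellow sharps container, one at a time: lay the used needle holder with the pink shield on its drop tray and let go, then push the green trip lever fully through its stroke so that the holder drops inside, and let the lever spring back; then do the same with the rejected tube, the blue-capped one with the red band. Finish by sliding the orange shutter fully shut over the opening, and leave the white-labelled tube, the rack and the other things on the bench as they are.

Things in the scene. Friction and masses are not known exactly. Their poses are not given: they have to be found in the camera images.
- bin: yellow sharps container, red lid, fixed, 260 deep (its x) x 200 wide (its y). Origin: centre of its underside on the bench; +x from its front to its back, +z up. Front half: loading opening x -118 to -2, y -78 to 78 mm, rim z = 222 mm; back half: deck. Two rails (y = +-89 to 99, top z = 234) run front to back. Hollow below the tray, floor z = 4 mm
- tray_mid (a point): middle of the pale drop tray's top, in the bin's opening 30 mm below its rim (bin x -60, y 0, z 190 mm); fixed to the bin, axes the bin's. Tray 104 along x, 150 along y, hinged at its front edge (bin x -114, z 183), at rest rising 0.12 rad to the back, so a thing on it stays or rolls to the front wall. Lay things across it, along the bin's y
- trip_lever (a joint): angle of the sprung shaft with drop tray and green lever: 0 at rest (tray shut, lever leaning 0.6 rad to the front), 1.2 at the stop (lever leaning 0.6 rad to the back, tray tipped 62 deg down, load slides off into the bin). Push the lever from the front towards bin +x. Spring 0.3 N m at rest, 0.65 at the stop (3 to 10 N at the lever); springs back when let go, in under 1 s
- lever_pad (a point): centre of the lever's green paddle, beside the bin's right side (bin y -140), 83 mm from the shaft axis (bin x -114, z 183, along y). Paddle 32 wide along y, 9 thick, 52 to 114 mm from the shaft. Centre at rest bin x -161, z 252; at the stop x -67, z 252 mm. Axes turn with the shaft, at rest the bin's
- shutter (a joint): travel (m) of the orange shutter plate that slides on the lid between the rails: 0 fully open (over the back half), 0.120 fully shut over the opening. Moves towards bin -x, about 2 N of friction, stays where it is left; starts within 0.012 of open
- shutter_ridge (a point): middle of the top edge of the shutter's upright orange ridge: 70 long along bin y, 10 thick in x, 24 high, top at bin z 252 mm, plate top at z 228 mm. At joint 0 it is at bin x +14 mm. Push it from behind (the back) towards bin -x, or pinch it
- holder: used needle holder lying on the bench: white barrel 22 across (x -30 to 22 mm), 36 mm wide flange at x -32, pink needle shield 8 wide out to x 72; 105 long in all. Origin under the barrel on the bench, x along it towards the shield, z up; barrel axis 11 mm high. About 20 g. Its middle of length is x = 20, a good grasp is across the barrel at x = 5
- reject_tube: rejected sample tube lying on the bench: clear glass 13 across with a red band, blue cap 17 across, 22 long at +x; x -50 to 53 mm, axis 8 mm high. Origin under its middle, x along the tube to the cap, z up at the start (turns as it rolls). About 16 g. Grasp it across the glass
- good_tube: sound sample tube lying on the bench, same shape as the rejected one but with a white label in place of the red band; to be left alone
- rack: light-blue tube rack, 100 x 200 x 64, with blue-capped tubes standing 109 mm high; loose, to be left alone
- label_roll: roll of white paper labels, 64 across, 28 high, lying flat; to be left alone
- marker: white marker pen with black cap, 131 long, 11 thick, lying; to be left alone
- timer: white bench timer 60 x 75 x 24, lying; to be left alone
- reagent: amber reagent bottle, 48 across, 85 high; to be left alone

How it is judged:
By the outcome, as a careful person would: the job done as asked, in the order asked, and still so for the second after the job is handed in, with the robot touching nothing.
It also fails if it takes over 72 s, if anything falls off the work surface, if the arm or the gripper's body presses on something with over 40 N, if the wrist force passes 120 N, or if a joint passes its speed limit or range.

## Working session

There is one attempt and no reset: what is moved stays moved. The work goes in short steps, Python scripts to look and compute and a tool call to move; the robot and the scene stay as the last step left them, time stands still between calls to the robot, and variables do not carry over. Pictures are saved under pics/ and viewed, at most 10 in all, crops included, and the job is handed in when it is done.

Besides the shell and the picture viewer there is one more tool, called as name(argument=value, ...) on one line, values as JSON. carry_out: Moves the arm, as the interface text tells. Its arguments: {"type":"object","properties":{"deltas":{"type":"array","items":{"type":"array","items":{"type":"number"}}},"force":{"type":"number"}},"required":["deltas"]}

```bash
mkdir -p pics
cat > h.py <<'E'
import numpy as np, cv2
from workcell import manip, camera, ticket, boxes_of, outline_of
def cloud(p):
    h,w=p["depth"].shape; f=h/2/np.tan(np.radians(p["vertical_fov"])/2)
    K=np.array([[f,0,p["cx"]],[0,f,p["cy"]],[0,0,1.]])
    u,v=np.meshgrid(np.arange(w),np.arange(h))
    s=cv2.undistortPoints(np.stack([u,v],-1).reshape(-1,1,2).astype(float),K,np.array([p["k1"],0,0,0.])).reshape(h,w,2)
    d=p["depth"]; C=np.dstack([s[...,0]*d,s[...,1]*d,d])
    X=(C-p["t"])@np.array(p["R"]); X[d==0]=np.nan
    return X
def save(p,n,crop=None,sc=1):
    i=p["img"]
    if crop: a,b,c,d=crop; i=i[b:d,a:c]
    cv2.imwrite("pics/"+n,cv2.resize(i[...,::-1],None,fx=sc,fy=sc))
E
python3 - <<'E'
from h import *
ps={n:camera(n) for n in("top","side")}
save(ps["top"],"top0.png",sc=1.25); save(ps["side"],"side0.png",sc=1.25)
o=manip.get_obs(); print(o["position"],o["ee_rot"],o["ft_force"])
for n,p in ps.items():
    X=cloud(p)
    for q in["bin","trip_lever","shutter","holder","reject_tube","good_tube","rack","label_roll","marker","timer","reagent"]:
        b=boxes_of(q,p)[:2]; r=outline_of(q,p)[:1]
        s=""
        if r:
            m=r[0]["region"]; P=X[m]; P=P[~np.isnan(P[:,0])]
            if len(P)>5:
                c,sz,a=cv2.minAreaRect(P[:,:2].astype(np.float32)); 
                vv,uu=np.nonzero(m)
                s=f"n{len(P)} px {uu.mean():.0f},{vv.mean():.0f} rect c{np.round(c,3)} sz{np.round(sz,3)} a{a:.0f} z{np.round(np.percentile(P[:,2],[5,50,95]),3)} cf{r[0]['conf']:.2f}"
        print(n,q,[(np.round(x["position"],3).tolist(),round(x["conf"],2)) for x in b],s)
E
```

```text
[ 0.25061125 -0.57223006  0.25259764] [ 9.78774008e-01  2.04941553e-01 -1.58316600e-04 -6.13107916e-04] [ 0.29301496  0.24073149 -0.97477167]
top bin [([0.648, 0.13, 0.22], 0.77)] n13402 px 199,173 rect c[0.653 0.174] sz[0.422 0.313] a13 z[0.073 0.221 0.235] cf0.97
top trip_lever [([0.585, 0.13, 0.192], 0.71)] n3341 px 202,202 rect c[0.576 0.093] sz[0.27 0.14] a75 z[0.182 0.189 0.251] cf0.61
top shutter [([0.717, 0.144, 0.226], 0.66), ([0.581, 0.131, 0.187], 0.63)] 
top holder [([0.448, -0.263, 0.018], 0.62)] n223 px 371,255 rect c[ 0.461 -0.26 ] sz[0.021 0.098] a84 z[0.013 0.018 0.023] cf0.52
top reject_tube [([0.59, -0.185, 0.014], 0.5)] n207 px 339,203 rect c[ 0.584 -0.185] sz[0.104 0.019] a25 z[0.006 0.013 0.018] cf0.75
top good_tube [([0.577, -0.342, 0.017], 0.77), ([0.587, -0.186, 0.012], 0.23)] n214 px 399,205 rect c[ 0.577 -0.34 ] sz[0.016 0.102] a87 z[0.007 0.012 0.018] cf0.68
top rack [([0.767, -0.188, 0.063], 0.59)] n3439 px 339,129 rect c[ 0.777 -0.19 ] sz[0.199 0.104] a89 z[0.005 0.065 0.108] cf0.72
top label_roll [([0.645, 0.13, 0.226], 0.63), ([0.373, 0.035, 0.032], 0.
[... 1253 characters left out ...]
 0.015], 0.62)] n138 px 339,196 rect c[ 0.586 -0.338] sz[0.028 0.109] a74 z[0.006 0.014 0.018] cf0.49
side rack [([0.759, -0.166, 0.064], 0.81)] n2980 px 255,193 rect c[ 0.808 -0.222] sz[0.267 0.163] a89 z[0.006 0.064 0.107] cf0.60
side label_roll [([0.371, 0.038, 0.026], 0.97)] n663 px 331,340 rect c[0.373 0.041] sz[0.061 0.062] a68 z[0.01  0.028 0.03 ] cf0.93
side marker [([0.67, -0.401, 0.006], 0.45)] 
side timer [([0.417, -0.46, 0.023], 0.56)] n468 px 408,194 rect c[ 0.419 -0.464] sz[0.062 0.076] a47 z[0.008 0.023 0.026] cf0.69
side reagent [([0.612, -0.465, 0.045], 0.76), ([0.611, 0.159, 0.206], 0.68)] n331 px 354,160 rect c[ 0.628 -0.506] sz[0.051 0.11 ] a20 z[0.006 0.047 0.083] cf0.72
```

View pics/top0.png

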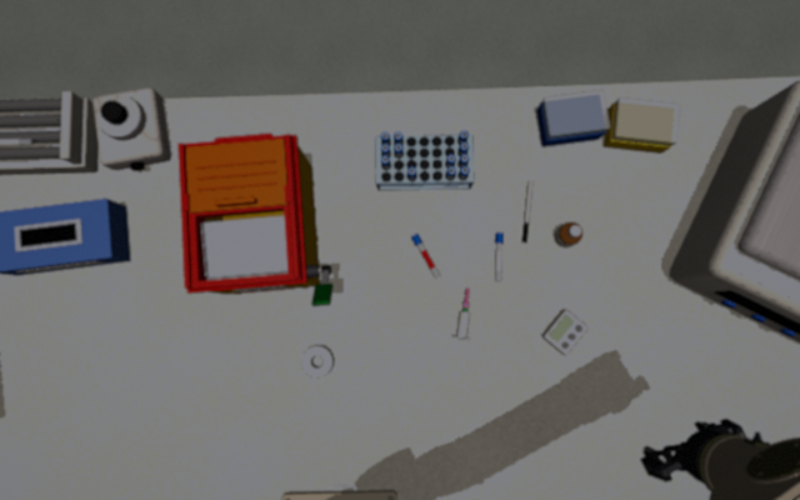

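View pics/side0.png

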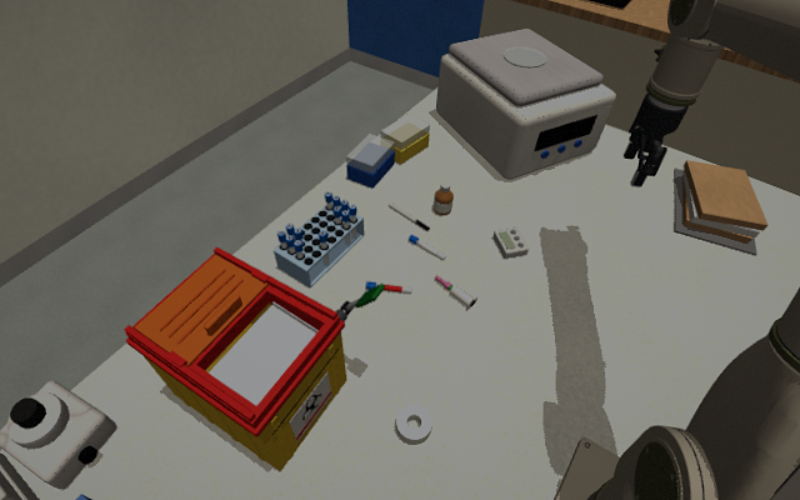

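Run:
```python
from h import *
p=camera("top"); X=cloud(p); hsv=cv2.cvtColor(p["img"],cv2.COLOR_RGB2HSV).astype(int)
H,S,V=hsv[...,0],hsv[...,1],hsv[...,2]
def rect(m,name):
    P=X[m]; c,sz,a=cv2.minAreaRect(P[:,:2].astype(np.float32)); print(name,len(P),np.round(c,4),np.round(sz,4),round(a,1),"med",np.round(np.median(P,0),4)); return P
z=X[...,2]
L=X[...,1]>-0.1
# shutter: orange ridge and plate
for n,m in {"orange":(H>5)&(H<20)&(S>130)&L&(z>.2),"ridge":(H>5)&(H<20)&(S>130)&L&(z>.240),
 "green":(H>40)&(H<85)&(S>80)&L&(z>.19),"red lid/rail":(z>.2305)&(z<.238)&L&((H<5)|(H>172))&(S>100),"redall":(z>.215)&(z<.24)&L&((H<5)|(H>172))&(S>100)}.items():
    if m.sum()>5: rect(m,n)
for q in["holder","reject_tube"]:
    m=outline_of(q,p)[0]["region"]; P=X[m&(z>0.004)]
    c=P.mean(0); w,v=np.linalg.eigh(np.cov(P[:,:2].T)); d=v[:,1]; t=(P[:,:2]-c[:2])@d
    print(q,c.round(4),"dir",d.round(3),"t",t.min().round(4),t.max().round(4))
    pm=m&(H>140)&(H<178)&(S>40) if q=="holder" else m&(H>95)&(H<125)&(S>100)
    if pm.sum(): print(" colour part",pm.sum(),X[pm].mean(0).round(4))
```

```text
orange 4339 [0.6461 0.1357] [0.2617 0.1986] 3.1 med [0.7122 0.1462 0.2282]
ridge 196 [0.6633 0.144 ] [0.0124 0.07  ] 3.2 med [0.6621 0.143  0.2509]
green 204 [ 0.4997 -0.0063] [0.0365 0.0268] 2.1 med [ 0.4988 -0.0066  0.2592]
red lid/rail 956 [0.6503 0.1428] [0.2536 0.1984] 3.2 med [0.6556 0.0573 0.2335]
redall 2784 [0.6519 0.1423] [0.2624 0.1996] 3.2 med [0.6181 0.1388 0.2235]
holder [ 0.4493 -0.2605  0.0177] dir [-0.985  0.174] t -0.0587 0.0394
 colour part 47 [ 0.4887 -0.267   0.0152]
reject_tube [ 0.5871 -0.185   0.0126] dir [-0.886 -0.463] t -0.0455 0.0527
 colour part 42 [ 0.6184 -0.169   0.0152]
```

The top view shows the bin (240,215 in the picture), yaw about +3°. The lever's green paddle is at (322,293), where the model predicts it. The holder (463,312) has its shield pointing away from the robot, and the red-banded tube is at (427,255) with its cap pointing up and left. The side view agrees.

```bash
cat > plan.py <<'E'
import numpy as np, sys
from h import manip
# usage: plan.py x y z yawdeg ; x y z yaw ...  (TCP waypoints) -> per-call final fractions
o=manip.get_obs(); p=np.array(o["position"]); q=o["ee_rot"]; yaw=2*np.arctan2(q[1],q[0])
print("now",p.round(4),round(np.degrees(yaw),2),"t",round(o["clock"],2),"F",np.round(o["ft_force"],1),"j",np.round(o["joint_pos"],2),"w",round(o["grip_width"],3))
for s in " ".join(sys.argv[1:]).split(";"):
    if not s.strip(): continue
    x,y,z,a=map(float,s.split()); T=np.array([x,y,z]); D=T-p; dy=(np.radians(a)-yaw+np.pi)%(2*np.pi)-np.pi
    n=max(1,int(np.ceil(max(np.hypot(*D[:2])/.15,abs(D[2])/.15,abs(dy)/np.radians(30)))))
    for i in range(n):
        d=D/n; c,sn=np.cos(yaw),np.sin(yaw)
        print(np.round([(d[0]*c+d[1]*sn)/.15,(d[0]*sn-d[1]*c)/.15,-d[2]/.15,-dy/n/np.radians(30)],3).tolist(), "rows>=",int(np.ceil(max(np.linalg.norm(d)/.0625,abs(np.degrees(dy))/n/10.7))))
        p=p+d; yaw+=dy/n
    print("--")
E
python3 plan.py "0.4475 -0.260 0.12 -10"
```

```text
now [ 0.2508 -0.5725  0.2533] 23.65 t 2.45 F [-0.7 -0.2  0.1] j [ 1.14  0.33 -0.06  1.46  0.02  1.35 -0.09] w 1.003
[0.679, -0.461, 0.296, 0.374] rows>= 3
[0.576, -0.584, 0.296, 0.374] rows>= 3
[0.452, -0.685, 0.296, 0.374] rows>= 3
--
```

carry_out(deltas=[[0.25,-0.17,0.11,0.13,0.3],[0.5,-0.34,0.22,0.26,0.3],[0.68,-0.46,0.296,0.374,0.3]], force=25)

```text
clock: 2.82
position: [0.3176, -0.4664, 0.2083]
ee_rot: [0.994, 0.108, 0.0, -0.0]
ft_force: [0.5, 0.2, 0.1]
grip_width: 0.648
grasp_force: 0.0
```

carry_out(deltas=[[0.2,-0.2,0.1,0.13,0.3],[0.4,-0.4,0.2,0.26,0.3],[0.576,-0.584,0.296,0.374,0.3]])

```text
clock: 3.2
position: [0.3829, -0.3629, 0.1642]
ee_rot: [1.0, 0.01, 0.0, 0.0]
ft_force: [0.2, 0.3, 1.2]
grip_width: 0.65
grasp_force: 0.0
```

carry_out(deltas=[[0.15,-0.23,0.1,0.13,0.3],[0.3,-0.46,0.2,0.26,0.3],[0.452,-0.685,0.296,0.374,0.3],[0.452,-0.685,0.296,0.374,0.3],[0.452,-0.685,0.296,0.374,0.3]])

```text
clock: 3.82
position: [0.4475, -0.2606, 0.1203]
ee_rot: [0.996, -0.087, 0.0, 0.0]
ft_force: [-0.4, -0.6, -0.1]
grip_width: 0.654
grasp_force: 0.0
```

```bash
python3 plan.py "0.4475 -0.260 0.025 -10"
python3 - <<'E'
from h import *
p=camera("side"); save(p,"s1.png",(300,160,460,280),4)
E
```

```text
now [ 0.4475 -0.2606  0.1203] -9.99 t 3.83 F [-0.4 -0.6 -0.1] j [ 0.66  0.23 -0.25  1.89  0.07  1.03 -1.36] w 0.654
[-0.001, -0.004, 0.635, 0.0] rows>= 2
--
```

carry_out(deltas=[[0,0,0.25,0,0.3],[0,0,0.45,0,0.3],[0,0,0.6,0,0.3],[0,0,0.63,0,0.3],[0,0,0.63,0,-0.3],[0,0,0.63,0,-0.8],[0,0,0.63,0,-0.8],[0,0,0.63,0,-0.8],[0,0,0.63,0,-0.8]], force=25)

```text
clock: 5.0
position: [0.4483, -0.2607, 0.0268]
ee_rot: [0.996, -0.087, 0.001, 0.001]
ft_force: [-1.3, -0.8, 7.2]
grip_width: 0.244
grasp_force: 25.2
```

carry_out(deltas=[[0,0,-0.3,0,-0.8],[0,0,-0.6,0,-0.8],[0,0,-0.6,0,-0.8]])

```text
clock: 5.38
position: [0.4498, -0.2611, 0.1195]
ee_rot: [0.996, -0.087, 0.003, 0.002]
ft_force: [0.3, 0.5, -1.1]
grip_width: 0.243
grasp_force: 24.7
```

```bash
python3 - <<'E'
from h import *
p=camera("side"); save(p,"s2.png",(300,140,460,260),4)
E
python3 plan.py "0.4475 -0.2606 0.25 -10 ; 0.5919 0.1237 0.29 93.2; 0.5919 0.1237 0.223 93.2"
```

```text
now [ 0.4486 -0.2606  0.1174] -10.01 t 5.42 F [-0.8 -0.4 -0.5] j [ 0.66  0.24 -0.25  1.89  0.07  1.02 -1.36] w 0.242
[-0.007, 0.001, -0.884, -0.0] rows>= 3
--
[0.126, -0.673, -0.067, -0.86] rows>= 3
[0.406, -0.551, -0.067, -0.86] rows>= 3
[0.605, -0.319, -0.067, -0.86] rows>= 3
[0.684, -0.024, -0.067, -0.86] rows>= 3
--
[0.0, -0.0, 0.447, -0.0] rows>= 2
--
```

View pics/s2.png

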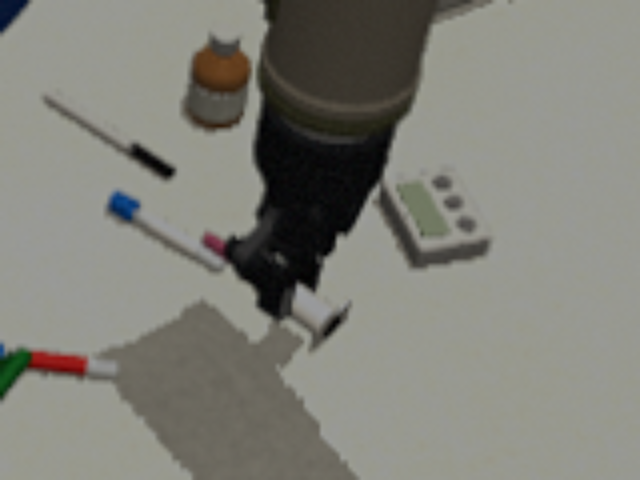

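carry_out(deltas=[[0,0,-0.3,0,-0.8],[0,0,-0.65,0,-0.8],[0,0,-1,0,-0.8]])

```text
clock: 5.8
position: [0.447, -0.2598, 0.266]
ee_rot: [0.996, -0.087, -0.001, -0.0]
ft_force: [0.3, -0.3, -0.3]
grip_width: 0.246
grasp_force: 24.7
```

carry_out(deltas=[[0.04,-0.22,-0.17,-0.28,-0.8],[0.08,-0.44,-0.34,-0.57,-0.8],[0.126,-0.673,-0.5,-0.86,-0.8]])

```text
clock: 6.18
position: [0.4838, -0.1631, 0.3403]
ee_rot: [0.99, 0.14, -0.001, -0.0]
ft_force: [0.6, 0.3, -0.2]
grip_width: 0.243
grasp_force: 24.7
```

carry_out(deltas=[[0.13,-0.18,0,-0.28,-0.8],[0.27,-0.36,0,-0.57,-0.8],[0.406,-0.551,0,-0.86,-0.8]])

```text
clock: 6.55
position: [0.52, -0.0669, 0.3393]
ee_rot: [0.934, 0.357, -0.001, -0.0]
ft_force: [0.7, -0.2, -0.8]
grip_width: 0.246
grasp_force: 24.7
```

carry_out(deltas=[[0.2,-0.1,0,-0.28,-0.8],[0.4,-0.2,0,-0.57,-0.8],[0.605,-0.319,0,-0.86,-0.8]])

```text
clock: 6.92
position: [0.5561, 0.0289, 0.3392]
ee_rot: [0.831, 0.557, -0.001, -0.0]
ft_force: [-0.3, -0.1, -0.1]
grip_width: 0.247
grasp_force: 24.7
```

carry_out(deltas=[[0.23,-0.01,0,-0.28,-0.8],[0.46,-0.02,0,-0.57,-0.8],[0.684,-0.024,0,-0.86,-0.8],[0.684,-0.024,0,-0.86,-0.8],[0.684,-0.024,0,-0.86,-0.8]])

```text
clock: 7.55
position: [0.592, 0.1236, 0.3396]
ee_rot: [0.688, 0.726, -0.001, -0.0]
ft_force: [0.5, -0.1, -0.3]
grip_width: 0.246
grasp_force: 24.7
```

```bash
python3 plan.py "0.5919 0.1237 0.26 93.2 ; 0.5919 0.1237 0.220 93.2"
```

```text
now [0.592  0.1236 0.3396] 93.1 t 7.55 F [ 0.5 -0.1 -0.3] j [ 0.23  0.33 -0.66  1.35  0.2   1.54 -0.36] w 0.246
[0.001, -0.001, 0.53, -0.003] rows>= 2
--
[0.0, 0.0, 0.267, -0.0] rows>= 1
--
```

carry_out(deltas=[[0,0,0.3,0,-0.8],[0,0,0.55,0,-0.8],[0,0,0.7,0,-0.8],[0,0,0.8,0,-0.8],[0,0,0.8,0,-0.8]])

```text
clock: 8.18
position: [0.5919, 0.1234, 0.22]
ee_rot: [0.688, 0.726, -0.001, -0.0]
ft_force: [-0.1, 0.2, 0.7]
grip_width: 0.246
grasp_force: 24.7
```

```bash
python3 - <<'E'
from h import *
p=camera("side"); save(p,"s3.png",(100,180,310,330),3.5)
E
python3 plan.py
```

```text
now [0.5923 0.1238 0.221 ] 93.13 t 8.22 F [-0.7  0.3  0.5] j [ 0.23  0.38 -0.65  1.53  0.24  1.31 -0.39] w 0.247
```

View pics/s3.png

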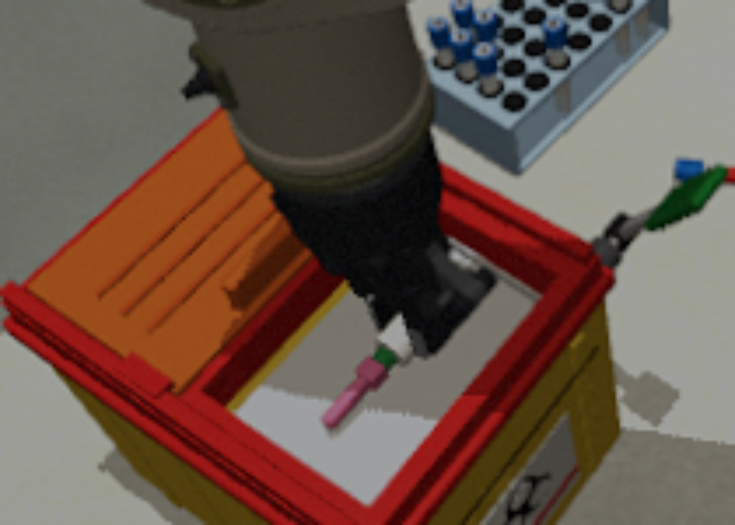

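The holder is over the tray across its width, with the shield tip at (335,420) and everything inside the rim. Next I release it and go round to the front of the lever.

carry_out(deltas=[[0,0,0,0,-0.5],[0,0,0,0,-0.15],[0,0,0,0,-0.15],[0,0,-0.1,0,-0.15],[0,0,-0.4,0,-0.15],[0,0,-0.8,0,-0.15],[0,0,-0.8,0,-0.15]])

```text
clock: 9.1
position: [0.5934, 0.1254, 0.347]
ee_rot: [0.687, 0.727, 0.004, 0.002]
ft_force: [0.6, 0.1, -0.9]
grip_width: 0.423
grasp_force: 0.0
```

```bash
python3 - <<'E'
from h import *
p=camera("side"); save(p,"s4.png",(100,180,310,330),3.5)
E
python3 plan.py "0.444 -0.010 0.33 93.2 ; 0.444 -0.010 0.267 93.2"
```

```text
now [0.5928 0.1249 0.344 ] 93.2 t 9.15 F [-0.4  0.1 -1. ] j [ 0.23  0.32 -0.66  1.34  0.2   1.54 -0.36] w 0.426
[-0.421, -0.52, 0.047, 0.0] rows>= 2
[-0.421, -0.52, 0.047, 0.0] rows>= 2
--
[0.0, -0.0, 0.42, -0.0] rows>= 2
--
```

View pics/s4.png

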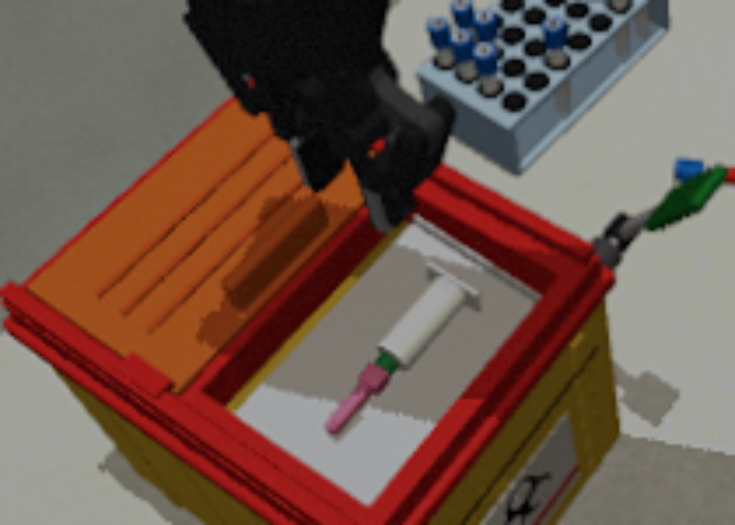

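The holder lies across the tray, with its flange at (455,285) and shield tip at (335,425), and the gripper is clear.

carry_out(deltas=[[-0.2,-0.26,0.02,0,-1],[-0.421,-0.52,0.047,0,-1]])

```text
clock: 9.4
position: [0.5165, 0.0565, 0.3326]
ee_rot: [0.687, 0.727, -0.0, -0.001]
ft_force: [0.2, -0.1, 0.4]
grip_width: 0.011
grasp_force: 0.0
```

carry_out(deltas=[[-0.2,-0.26,0.02,0,-1],[-0.421,-0.52,0.047,0,-1],[-0.421,-0.52,0.25,0,-1],[-0.421,-0.52,0.47,0,-1],[-0.421,-0.52,0.47,0,-1]])

```text
clock: 10.02
position: [0.4418, -0.0106, 0.2612]
ee_rot: [0.687, 0.727, -0.001, -0.002]
ft_force: [-0.2, -0.9, 0.5]
grip_width: 0.001
grasp_force: 0.0
```

carry_out(deltas=[[0,0.15,0,0,-1],[0,0.25,0,0,-1],[0,0.35,0,0,-1],[0,0.45,0,0,-1],[0,0.53,0,0,-1],[0,0.6,0,0,-1],[0,0.66,0,0,-1],[0,0.72,0,0,-1],[0,0.72,0,0,-1]])

```text
clock: 11.15
position: [0.5549, -0.0041, 0.2687]
ee_rot: [0.687, 0.726, 0.004, 0.004]
ft_force: [3.2, -0.2, 22.7]
grip_width: 0.0
grasp_force: 7.7
```

```bash
python3 plan.py "0.571 -0.0028 0.267 93.2"
```

```text
now [ 0.5549 -0.0041  0.2687] 93.19 t 11.15 F [ 3.2 -0.2 22.7] j [ 0.46  0.21 -0.61  1.61  0.13  1.35 -0.12] w 0.0
[0.003, 0.107, 0.011, -0.0] rows>= 1
--
```

Run:
```python
from h import *
p=camera("side"); save(p,"s5.png",(170,150,330,270),4)
X=cloud(p); H=cv2.cvtColor(p["img"],cv2.COLOR_RGB2HSV).astype(int)
m=(H[...,0]>40)&(H[...,0]<85)&(H[...,1]>80)&(X[...,2]>.15)&(X[...,1]<0.05)
P=X[m]; a=np.radians(3.2); d=P-[.651,.142,0]
print(len(P),np.percentile(d[:,0]*np.cos(a)+d[:,1]*np.sin(a),[2,50,98]).round(4),np.percentile(P[:,2],[2,50,98]).round(4))
```

```text
232 [-0.438  -0.0897 -0.074 ] [0.2068 0.2748 0.6361]
```

View pics/s5.png

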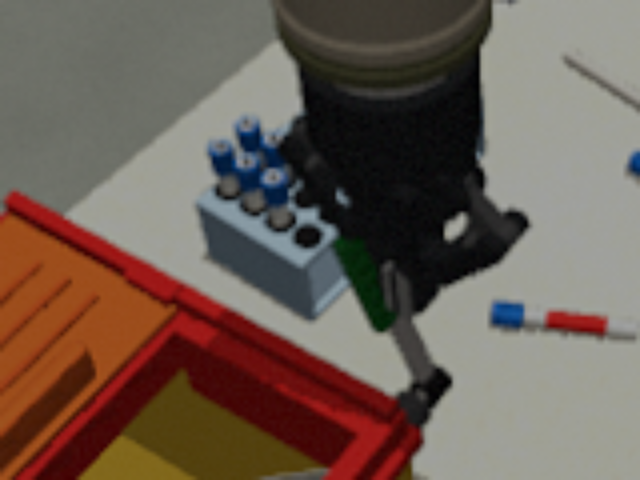

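The lever is only part-way through, with the paddle at (365,285). Its top edge is caught under the gripper's flared knuckle, which explains the 23 N upward force. I'll raise the tool and push nearer the top of the paddle with the fingertips.

carry_out(deltas=[[0,-0.04,-0.07,0,-1],[0,-0.04,-0.16,0,-1],[0,-0.02,-0.16,0,-1]])

```text
clock: 11.58
position: [0.5478, -0.0048, 0.2888]
ee_rot: [0.687, 0.726, -0.0, 0.0]
ft_force: [-3.9, -0.6, 4.6]
grip_width: 0.002
grasp_force: 2.6
```

carry_out(deltas=[[0,0.05,0,0,-1],[0,0.1,0,0,-1],[0,0.15,0,0,-1],[0,0.18,0,0,-1],[0,0.18,0,0,-1]])

```text
clock: 12.2
position: [0.5742, -0.0033, 0.2867]
ee_rot: [0.687, 0.727, -0.001, -0.001]
ft_force: [-7.2, -0.2, -0.9]
grip_width: -0.002
grasp_force: 2.7
```

```bash
cat > lev.py <<'E'
from h import *
a=np.radians(3.2)
def lever(p):
    X=cloud(p); H=cv2.cvtColor(p["img"],cv2.COLOR_RGB2HSV).astype(int)
    m=(H[...,0]>40)&(H[...,0]<85)&(H[...,1]>80)&(X[...,2]>.19)&(X[...,2]<.31)&(X[...,1]<0.05)&(X[...,1]>-.05)&(X[...,0]>.42)&(X[...,0]<.7)
    d=X[m]-[.651,.142,0]; x=d[:,0]*np.cos(a)+d[:,1]*np.sin(a)
    t=np.arctan2(x+.114,d[:,2]-.183)
    print("lever n",m.sum(),"lean pct",np.percentile(t,[10,50,90]).round(2) if m.sum() else None)
if __name__=="__main__":
    for n in("top","side"): lever(camera(n))
E
python3 lev.py; python3 plan.py
```

```text
lever n 4 lean pct [0.4 0.4 0.4]
lever n 235 lean pct [0.4  0.43 0.46]
now [ 0.574  -0.0033  0.2868] 93.19 t 12.3 F [-6.9  0.2 -1.1] j [ 0.43  0.26 -0.61  1.52  0.15  1.41 -0.13] w -0.005
```

carry_out(deltas=[[0,0.04,0,0,-1],[0,0.08,0,0,-1],[0,0.11,0,0,-1],[0,0.11,0,0,-1]])

```text
clock: 12.8
position: [0.5907, -0.0024, 0.2869]
ee_rot: [0.687, 0.726, -0.001, -0.001]
ft_force: [-6.3, -1.0, -0.7]
grip_width: -0.004
grasp_force: 2.7
```

```bash
python3 lev.py
```

```text
lever n 8 lean pct [0.53 0.55 0.57]
lever n 258 lean pct [0.54 0.57 0.59]
```

carry_out(deltas=[[0,0.03,0,0,-1],[0,0.055,0,0,-1],[0,0.055,0,0,-1]])

```text
clock: 13.28
position: [0.5934, -0.0022, 0.2861]
ee_rot: [0.687, 0.727, -0.007, -0.006]
ft_force: [-41.1, -2.2, 11.7]
grip_width: 0.002
grasp_force: 20.3
```

carry_out(deltas=[[0,0.02,0,0,-1],[0,0.03,0,0,-1],[0,0.03,0,0,-1]])

```text
clock: 13.65
position: [0.5947, -0.0021, 0.2856]
ee_rot: [0.687, 0.727, -0.01, -0.008]
ft_force: [-59.7, -3.6, 20.3]
grip_width: 0.0
grasp_force: 30.2
```

```bash
python3 lev.py
```

```text
lever n 4 lean pct [0.54 0.56 0.59]
lever n 258 lean pct [0.56 0.58 0.61]
```

The stop was reached: the force jumped at TCP x ≈ 0.592 with the lever leaning 0.58. I'm backing off now.

carry_out(deltas=[[0,-0.06,0,0,-1],[0,-0.2,0,0,-1],[0,-0.4,0,0,-1],[0,-0.6,0,0,-1],[0,-0.8,0,0,-1],[0,-1,0,0,-1],[0,-1,0,0,-1]])

```text
clock: 14.62
position: [0.4537, -0.0102, 0.2881]
ee_rot: [0.687, 0.726, -0.0, 0.001]
ft_force: [-0.1, 1.0, -0.4]
grip_width: -0.0
grasp_force: 0.0
```

carry_out(deltas=[[0,0,-0.2,0,0],[0,0,-0.4,0,0],[0,0,-0.4,0,0]])

```text
clock: 15.0
position: [0.4561, -0.0097, 0.3496]
ee_rot: [0.687, 0.727, 0.001, 0.002]
ft_force: [0.2, -0.2, -0.5]
grip_width: 0.5
grasp_force: 0.0
```

```bash
python3 - <<'E'
from lev import *
p=camera("side"); save(p,"s6.png",(100,150,320,315),3.5); lever(p)
print([ (np.round(b["position"],3),round(b["conf"],2)) for b in boxes_of("holder",p)])
p=camera("top"); lever(p); X=cloud(p); z=X[...,2]; HS=cv2.cvtColor(p["img"],cv2.COLOR_RGB2HSV).astype(int); H,S=HS[...,0],HS[...,1]
m=outline_of("reject_tube",p)[0]["region"]; P=X[m&(z>0.004)]
c=P.mean(0); w,v=np.linalg.eigh(np.cov(P[:,:2].T)); d=v[:,1]; t=(P[:,:2]-c[:2])@d
print("tube",len(P),c.round(4),"dir",d.round(3),"t",t.min().round(4),t.max().round(4),"mid",(c[:2]+d*(t.min()+t.max())/2).round(4), "cap",X[m&(H>95)&(H<125)&(S>100)].mean(0).round(4),"red",X[m&((H<8)|(H>172))&(S>120)].mean(0).round(4))
E
python3 plan.py "0.58 -0.188 0.2 26"
```

```text
lever n 169 lean pct [-0.6  -0.55 -0.51]
[]
lever n 139 lean pct [-0.57 -0.55 -0.52]
tube 208 [ 0.5853 -0.1861  0.0124] dir [-0.882 -0.471] t -0.0474 0.0531 mid [ 0.5828 -0.1874] cap [ 0.6184 -0.1688  0.0152] red [ 0.5759 -0.191   0.0128]
now [ 0.4546 -0.0099  0.3463] 93.2 t 15.2 F [ 0.1 -0.3  0.2] j [ 0.56 -0.06 -0.6   1.7  -0.03  1.49  0.02] w 0.501
[-0.411, 0.256, 0.325, 0.747] rows>= 3
[-0.282, 0.393, 0.325, 0.747] rows>= 3
[-0.111, 0.471, 0.325, 0.747] rows>= 3
--
```

View pics/s6.png

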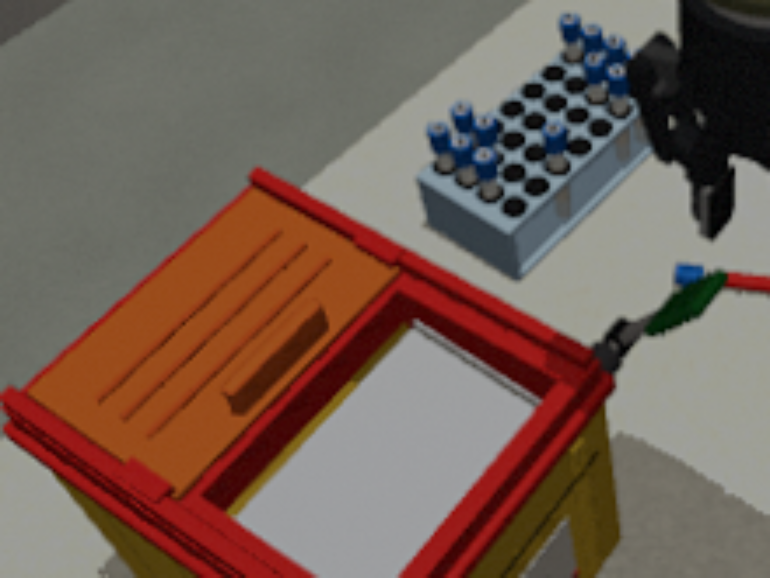

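The tray is empty and shut again, the lever is back at its rest lean of -0.55, and no holder is in view. Now the rejected tube at (0.583, -0.187), axis at 28°.

carry_out(deltas=[[-0.14,0.08,0,0.25,0.1],[-0.28,0.17,0,0.5,0.1],[-0.411,0.256,0,0.747,0.1]])

```text
clock: 15.58
position: [0.4966, -0.0701, 0.3462]
ee_rot: [0.817, 0.577, -0.0, -0.0]
ft_force: [-1.0, 0.7, -0.0]
grip_width: 0.551
grasp_force: 0.0
```

carry_out(deltas=[[-0.1,0.13,0.15,0.25,0.1],[-0.2,0.26,0.4,0.5,0.1],[-0.282,0.393,0.65,0.747,0.1]])

```text
clock: 15.95
position: [0.5383, -0.1295, 0.2477]
ee_rot: [0.913, 0.408, -0.0, -0.0]
ft_force: [-0.1, 0.5, 0.4]
grip_width: 0.553
grasp_force: 0.0
```

carry_out(deltas=[[-0.04,0.15,0.2,0.25,0.1],[-0.08,0.31,0.5,0.5,0.1],[-0.111,0.471,0.9,0.68,0.1],[-0.111,0.471,0.9,0.68,0.1],[-0.111,0.471,0.9,0.68,0.1]])

```text
clock: 16.58
position: [0.5802, -0.1872, 0.1153]
ee_rot: [0.97, 0.243, 0.0, -0.0]
ft_force: [0.2, 0.6, 0.4]
grip_width: 0.548
grasp_force: 0.0
```

```bash
python3 plan.py "0.580 -0.1888 0.0265 28"
```

```text
now [ 0.5802 -0.1872  0.1153] 28.09 t 16.57 F [0.2 0.6 0.4] j [ 0.56  0.44 -0.41  1.64  0.19  1.1  -0.98] w 0.548
[-0.006, 0.008, 0.592, 0.003] rows>= 2
--
```

carry_out(deltas=[[0,0.01,0.25,0,0.1],[0,0.01,0.45,0,0.1],[0,0.01,0.57,0,0.1],[0,0.01,0.59,0,0.1],[0,0.01,0.59,0,-0.4],[0,0.01,0.59,0,-0.95],[0,0.01,0.59,0,-0.95],[0,0.01,0.59,0,-0.95],[0,0.01,0.59,0,-0.95]], force=25)

```text
clock: 17.7
position: [0.5815, -0.1895, 0.0274]
ee_rot: [0.97, 0.242, 0.001, 0.001]
ft_force: [-1.2, 0.4, 6.8]
grip_width: 0.138
grasp_force: 26.4
```

carry_out(deltas=[[0,0,-0.25,0,-0.95],[0,0,-0.6,0,-0.95],[0,0,-0.95,0,-0.95],[0,0,-0.95,0,-0.95]])

```text
clock: 18.2
position: [0.583, -0.1898, 0.1737]
ee_rot: [0.97, 0.242, 0.003, 0.002]
ft_force: [-0.5, 0.0, -0.7]
grip_width: 0.133
grasp_force: 25.8
```

```bash
python3 - <<'E'
from h import *
p=camera("side"); save(p,"s7.png",(240,120,400,240),4)
E
python3 plan.py "0.5914 0.1337 0.33 93.2; 0.5914 0.1337 0.22 93.2"
```

```text
now [ 0.5816 -0.1896  0.1708] 27.97 t 18.25 F [ 0.2  0.6 -1.2] j [ 0.57  0.39 -0.42  1.59  0.17  1.2  -0.96] w 0.131
[0.356, -0.624, -0.354, -0.725] rows>= 3
[0.562, -0.448, -0.354, -0.725] rows>= 3
[0.688, -0.208, -0.354, -0.725] rows>= 3
--
[0.0, 0.0, 0.733, -0.0] rows>= 2
--
```

View pics/s7.png

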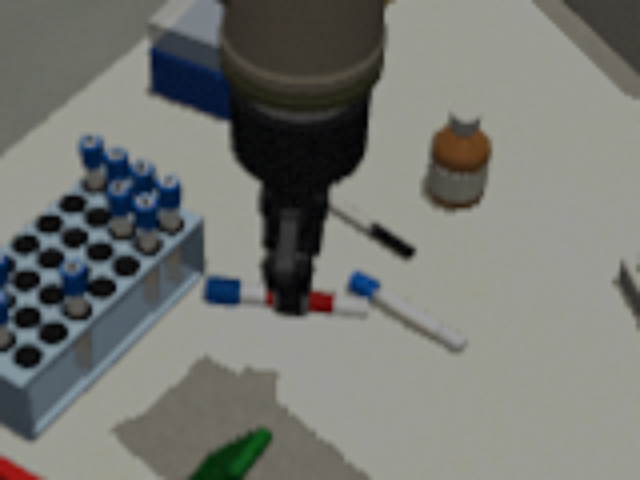

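The tube is held level, cap at (222,291) and red band at (315,300). Carrying it up and over to the tray.

carry_out(deltas=[[0,0,-0.35,0,-0.95],[0,0,-0.7,0,-0.95],[0,0,-1,0,-0.95]])

```text
clock: 18.62
position: [0.5802, -0.1893, 0.3191]
ee_rot: [0.97, 0.242, -0.001, -0.0]
ft_force: [0.7, 0.8, -0.6]
grip_width: 0.138
grasp_force: 25.8
```

carry_out(deltas=[[0.12,-0.21,-0.03,-0.24,-0.95],[0.24,-0.42,-0.07,-0.48,-0.95],[0.356,-0.624,-0.1,-0.725,-0.95]])

```text
clock: 19.0
position: [0.5835, -0.0805, 0.3323]
ee_rot: [0.906, 0.422, -0.001, -0.001]
ft_force: [-0.1, -0.4, -0.7]
grip_width: 0.136
grasp_force: 25.8
```

carry_out(deltas=[[0.19,-0.15,0,-0.24,-0.95],[0.38,-0.3,0,-0.48,-0.95],[0.562,-0.448,0,-0.725,-0.95]])

```text
clock: 19.38
position: [0.5867, 0.0272, 0.332]
ee_rot: [0.81, 0.586, -0.001, -0.001]
ft_force: [-0.2, 0.2, -0.7]
grip_width: 0.135
grasp_force: 25.8
```

carry_out(deltas=[[0.23,-0.07,0,-0.24,-0.95],[0.46,-0.14,0,-0.48,-0.95],[0.688,-0.208,0,-0.725,-0.95],[0.688,-0.208,0,-0.725,-0.95]])

```text
clock: 19.88
position: [0.5892, 0.1373, 0.332]
ee_rot: [0.685, 0.729, -0.0, -0.001]
ft_force: [0.2, -0.9, 0.0]
grip_width: 0.133
grasp_force: 25.8
```

```bash
python3 plan.py "0.5914 0.1337 0.22 93.2"
```

```text
now [0.5892 0.1373 0.332 ] 93.6 t 19.88 F [ 0.2 -0.9  0. ] j [ 0.26  0.35 -0.74  1.36  0.23  1.53 -0.4 ] w 0.133
[-0.025, 0.013, 0.747, 0.013] rows>= 2
--
```

carry_out(deltas=[[-0.02,0.01,0.25,0.01,-0.95],[-0.02,0.01,0.5,0.01,-0.95],[-0.02,0.01,0.68,0.01,-0.95],[-0.02,0.01,0.75,0.01,-0.95],[-0.02,0.01,0.75,0.01,-0.95],[-0.02,0.01,0.75,0.01,-0.6],[-0.02,0.01,0.75,0.01,-0.3],[-0.02,0.01,0.75,0.01,-0.3],[-0.02,0.01,0.6,0.01,-0.3],[-0.02,0.01,0.3,0.01,-0.3],[-0.02,0.01,-0.05,0.01,-0.3],[-0.02,0.01,-0.05,0.01,-0.3]])

```text
clock: 21.38
position: [0.5931, 0.132, 0.3457]
ee_rot: [0.689, 0.725, 0.003, 0.002]
ft_force: [0.3, 0.2, 0.0]
grip_width: 0.346
grasp_force: 0.0
```

```bash
python3 - <<'E'
from h import *
p=camera("side"); save(p,"s8.png",(100,180,310,330),3.5)
E
python3 plan.py "0.444 -0.010 0.345 93.2 ; 0.444 -0.010 0.285 93.2"
```

```text
now [0.5925 0.1315 0.343 ] 92.93 t 21.43 F [ 0.4 -0.5 -1. ] j [ 0.26  0.34 -0.73  1.34  0.23  1.54 -0.4 ] w 0.346
[-0.446, -0.519, -0.007, -0.005] rows>= 2
[-0.445, -0.52, -0.007, -0.005] rows>= 2
--
[0.0, -0.0, 0.4, -0.0] rows>= 1
--
```

View pics/s8.png

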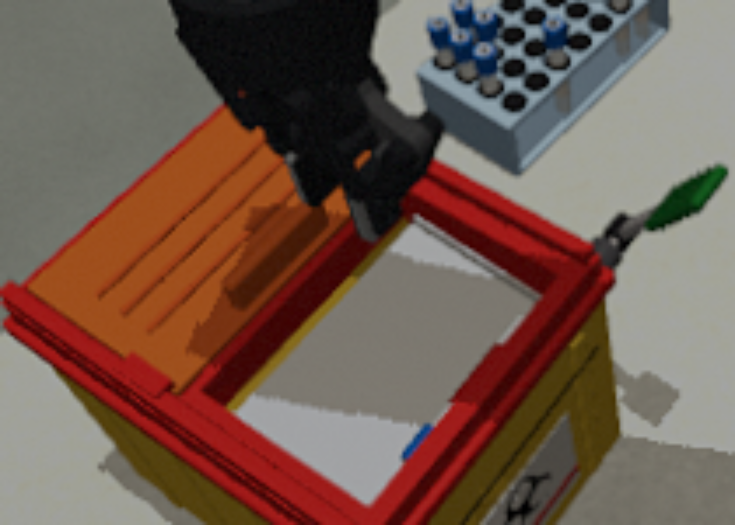

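The tube rolled to the tray's front wall, as expected, with its cap at (417,440). Lever again.

carry_out(deltas=[[-0.2,-0.26,0,0,-1],[-0.445,-0.52,0,-0.005,-1]])

```text
clock: 21.68
position: [0.5161, 0.06, 0.3393]
ee_rot: [0.687, 0.726, -0.001, -0.001]
ft_force: [0.2, -0.9, 0.4]
grip_width: 0.0
grasp_force: 0.0
```

carry_out(deltas=[[-0.2,-0.26,0,0,-1],[-0.445,-0.52,0,-0.005,-1],[-0.445,-0.52,0.2,-0.005,-1],[-0.445,-0.52,0.38,-0.005,-1],[-0.445,-0.52,0.38,-0.005,-1]])

```text
clock: 22.3
position: [0.4417, -0.0108, 0.2819]
ee_rot: [0.687, 0.727, -0.001, -0.002]
ft_force: [0.0, 0.4, 0.2]
grip_width: -0.002
grasp_force: 0.0
```

```bash
python3 plan.py "0.591 -0.0023 0.286 93.2"
```

```text
now [ 0.4417 -0.0108  0.2819] 93.2 t 22.3 F [0.  0.4 0.2] j [ 0.62 -0.07 -0.66  1.84 -0.04  1.36  0.03] w -0.002
[0.001, 0.997, -0.027, -0.0] rows>= 3
--
```

carry_out(deltas=[[0,0.15,-0.03,0,-1],[0,0.25,-0.03,0,-1],[0,0.35,-0.03,0,-1],[0,0.45,-0.03,0,-1],[0,0.55,-0.03,0,-1],[0,0.65,-0.03,0,-1],[0,0.75,-0.03,0,-1],[0,0.85,-0.03,0,-1],[0,0.93,-0.03,0,-1],[0,0.98,-0.03,0,-1],[0,0.98,-0.03,0,-1]])

```text
clock: 23.68
position: [0.5894, -0.0023, 0.2883]
ee_rot: [0.687, 0.727, -0.001, -0.001]
ft_force: [-6.8, -0.2, 0.6]
grip_width: -0.005
grasp_force: 2.7
```

```bash
python3 lev.py
```

```text
lever n 2 lean pct [0.52 0.52 0.52]
lever n 264 lean pct [0.52 0.55 0.58]
```

carry_out(deltas=[[0,0.015,0,0,-1],[0,0.03,0,0,-1],[0,0.03,0,0,-1],[0,0.03,0,0,-1]])

```text
clock: 24.28
position: [0.5923, -0.0022, 0.2883]
ee_rot: [0.687, 0.727, -0.002, -0.002]
ft_force: [-13.1, -0.8, 2.0]
grip_width: -0.004
grasp_force: 5.9
```

carry_out(deltas=[[0,-0.06,0,0,-1],[0,-0.2,0,0,-1],[0,-0.4,0,0,-1],[0,-0.6,0,0,-1],[0,-0.8,0,0,-1],[0,-0.98,0,0,-1],[0,-0.98,0,0,-1]])

```text
clock: 25.15
position: [0.447, -0.0105, 0.2896]
ee_rot: [0.687, 0.726, -0.0, 0.001]
ft_force: [0.6, 0.6, 0.5]
grip_width: 0.004
grasp_force: 0.0
```

carry_out(deltas=[[0,0,-0.2,0,-1],[0,0,-0.4,0,-1],[0,0,-0.4,0,-1]])

```text
clock: 25.52
position: [0.4492, -0.0101, 0.3509]
ee_rot: [0.687, 0.727, 0.001, 0.002]
ft_force: [-0.2, 0.7, -1.1]
grip_width: 0.001
grasp_force: 0.0
```

```bash
python3 - <<'E'
from lev import *
p=camera("side"); save(p,"s9.png",(100,180,310,330),3.5); lever(p)
p=camera("top"); X=cloud(p); H=cv2.cvtColor(p["img"],cv2.COLOR_RGB2HSV).astype(int)
m=(H[...,0]>5)&(H[...,0]<20)&(H[...,1]>130)&(X[...,1]>0)&(X[...,2]>.243)&(X[...,2]<.26)
c,s,_=cv2.minAreaRect(X[m][:,:2].astype(np.float32)); print("ridge",np.round(c,4),np.round(s,4),m.sum())
E
python3 plan.py "0.7009 0.1448 0.34 93.2 ; 0.7009 0.1448 0.256 93.2"
```

```text
lever n 166 lean pct [-0.6  -0.55 -0.51]
ridge [0.6634 0.1438] [0.0134 0.0706] 189
now [ 0.4482 -0.0102  0.3485] 93.23 t 25.62 F [-0.4  0.6 -0.6] j [ 0.64 -0.08 -0.67  1.71 -0.05  1.49  0.04] w 0.0
[0.468, 0.87, 0.028, 0.0] rows>= 3
[0.469, 0.87, 0.028, 0.0] rows>= 3
--
[-0.0, 0.0, 0.56, -0.0] rows>= 2
--
```

View pics/s9.png

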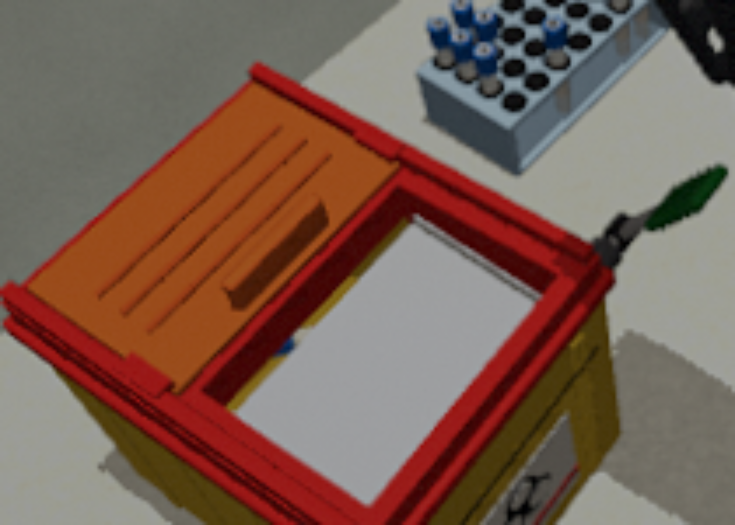

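The tray is empty and shut and the lever is back at rest. A bit of blue cap shows through the gap behind the tray at (285,345). I've used all 10 views, so I'll check by numbers whether it is down inside or caught.

Run:
```python
from lev import *
for n in("side","top"):
    p=camera(n); X=cloud(p); H=cv2.cvtColor(p["img"],cv2.COLOR_RGB2HSV).astype(int)
    d=X-[.651,.142,0]; bx=d[...,0]*np.cos(a)+d[...,1]*np.sin(a); by=-d[...,0]*np.sin(a)+d[...,1]*np.cos(a); z=X[...,2]
    ins=(bx>-.125)&(bx<.13)&(abs(by)<.085)&(z<.2)
    for nm,m in {"blue":(H[...,0]>95)&(H[...,0]<125)&(H[...,1]>100),"red low":((H[...,0]<8)|(H[...,0]>172))&(H[...,1]>120)&(z<.16),"below tray":(z<.16)}.items():
        k=m&ins
        if k.sum(): print(n,nm,k.sum(),"bx",np.percentile(bx[k],[5,50,95]).round(3),"by",np.percentile(by[k],[5,50,95]).round(3),"z",np.percentile(z[k],[5,50,95]).round(3), p["img"][k].mean(0).round())
    t=(bx>-.105)&(bx<-.012)&(abs(by)<.07)&(z<.21)&(z>.15)
    A=np.c_[bx[t],by[t],np.ones(t.sum())]; s,*_=np.linalg.lstsq(A,z[t],rcond=None); print(n,"tray plane",s.round(4),"resid max",np.abs(A@s-z[t]).max().round(4),t.sum())
    if n=="side":
        for v in range(272,286): print(v,[(tuple(p["img"][v,u]),round(float(bx[v,u]),3),round(float(z[v,u]),3)) for u in range(178,190,2)])
```

```text
side blue 11 bx [0.101 0.105 0.106] by [-0.026 -0.021 -0.018] z [0.013 0.017 0.019] [23. 46. 82.]
side below tray 142 bx [0.101 0.109 0.115] by [-0.079 -0.02   0.027] z [0.002 0.005 0.018] [119. 101.  54.]
side tray plane [ 0.1226 -0.0045  0.1968] resid max 0.0046 3122
272 [((np.uint8(68), np.uint8(10), np.uint8(9)), -0.001, 0.214), ((np.uint8(66), np.uint8(4), np.uint8(3)), -0.001, 0.208), ((np.uint8(68), np.uint8(9), np.uint8(7)), 0.0, 0.202), ((np.uint8(68), np.uint8(5), np.uint8(7)), -0.0, 0.198), ((np.uint8(93), np.uint8(52), np.uint8(11)), 0.0, 0.191), ((np.uint8(128), np.uint8(103), np.uint8(29)), 0.114, 0.001)]
273 [((np.uint8(66), np.uint8(6), np.uint8(5)), 0.0, 0.21), ((np.uint8(65), np.uint8(2), np.uint8(2)), 0.001, 0.203), ((np.uint8(67), np.uint8(9), np.uint8(9)), -0.001, 0.201), ((np.uint8(65), np.uint8(3), np.uint8(3)), -0.0, 0.195), ((np.uint8(118), np.uint8(98), np.uint8(51)), 0.115, 0.002), ((np.uint8(142), np.uint8(134), np.uint8(101)), 0.102, 0.016)]
274 [((np.uint8(68), np.uint8(9), np.uint8(10)), -0.001, 0.209), ((np.uint8(67), np.uint8(4), np.uint8(3)), 0.0, 0.
[... 3952 characters left out ...]
nt8(158), np.uint8(160)), -0.022, 0.191)]
285 [((np.uint8(139), np.uint8(127), np.uint8(97)), 0.107, 0.004), ((np.uint8(158), np.uint8(159), np.uint8(164)), -0.012, 0.195), ((np.uint8(156), np.uint8(158), np.uint8(160)), -0.015, 0.195), ((np.uint8(156), np.uint8(157), np.uint8(160)), -0.019, 0.195), ((np.uint8(157), np.uint8(159), np.uint8(160)), -0.021, 0.193), ((np.uint8(157), np.uint8(158), np.uint8(160)), -0.024, 0.193)]
top red low 1 bx [0.027 0.027 0.027] by [-0.032 -0.032 -0.032] z [0.002 0.002 0.002] [130.  72.  60.]
top below tray 153 bx [0.026 0.03  0.034] by [-0.026  0.026  0.079] z [-0.001  0.003  0.007] [117.  95.  47.]
top tray plane [0.1194 0.0012 0.1961] resid max 0.0075 2570
```

The blue cap is at z ≈ 0.017, so the tube is lying on the bin floor, and the tray is at its rest plane. Now the shutter.

carry_out(deltas=[[0.15,0.29,0,0,-1],[0.3,0.58,0,0,-1],[0.469,0.87,0,0,-1]])

```text
clock: 26.1
position: [0.5754, 0.0675, 0.3477]
ee_rot: [0.688, 0.726, -0.0, -0.0]
ft_force: [0.4, -0.1, 1.0]
grip_width: 0.006
grasp_force: 0.0
```

carry_out(deltas=[[0.15,0.29,0,0,-1],[0.3,0.58,0,0,-1],[0.469,0.87,0,0,-1],[0.469,0.87,0.25,0,-1],[0.469,0.87,0.5,0,-1],[0.469,0.87,0.61,0,-1],[0.469,0.87,0.61,0,-1]])

```text
clock: 26.98
position: [0.7, 0.1445, 0.256]
ee_rot: [0.687, 0.727, -0.001, -0.0]
ft_force: [-0.5, 0.3, 0.1]
grip_width: -0.003
grasp_force: 0.0
```

```bash
python3 plan.py "0.560 0.137 0.256 93.2"
```

```text
now [0.7    0.1445 0.256 ] 93.21 t 26.98 F [-0.5  0.3  0.1] j [ 0.17  0.64 -0.74  1.14  0.42  1.51 -0.44] w -0.003
[0.003, -0.935, 0.0, 0.0] rows>= 3
--
```

carry_out(deltas=[[0,-0.08,0,0,-1],[0,-0.16,0,0,-1],[0,-0.24,0,0,-1],[0,-0.32,0,0,-1],[0,-0.4,0,0,-1],[0,-0.48,0,0,-1],[0,-0.56,0,0,-1],[0,-0.64,0,0,-1],[0,-0.72,0,0,-1],[0,-0.78,0,0,-1],[0,-0.84,0,0,-1],[0,-0.88,0,0,-1],[0,-0.88,0,0,-1]])

```text
clock: 28.6
position: [0.568, 0.1374, 0.2569]
ee_rot: [0.687, 0.727, -0.0, -0.0]
ft_force: [-0.0, -0.6, -0.5]
grip_width: -0.004
grasp_force: 0.0
```

```bash
cat > rid.py <<'E'
from lev import *
for n in("top","side"):
    p=camera(n); X=cloud(p); H=cv2.cvtColor(p["img"],cv2.COLOR_RGB2HSV).astype(int)
    d=X-[.651,.142,0]; bx=d[...,0]*np.cos(a)+d[...,1]*np.sin(a); by=-d[...,0]*np.sin(a)+d[...,1]*np.cos(a)
    o=(H[...,0]>5)&(H[...,0]<20)&(H[...,1]>130)&(abs(by)<.09)&(bx<.13)&(bx>-.14)
    k=o&(X[...,2]>.245)&(X[...,2]<.26); q=o&(X[...,2]>.222)&(X[...,2]<.233)
    print(n,"ridge",k.sum(),np.percentile(bx[k],[3,50,97]).round(4),"plate",q.sum(),np.percentile(bx[q],[1,99]).round(4))
E
python3 rid.py; python3 plan.py
```

```text
top ridge 86 [-0.1085 -0.1032 -0.0823] plate 2217 [-0.111   0.0057]
side ridge 159 [-0.1084 -0.1057 -0.099 ] plate 3457 [-0.1114  0.0046]
now [0.5683 0.1374 0.2567] 93.22 t 28.7 F [ 0.2 -0.2 -0.9] j [ 0.35  0.35 -0.83  1.53  0.26  1.38 -0.45] w -0.001
```

carry_out(deltas=[[0,-0.01,0,0,-1],[0,-0.02,0,0,-1],[0,-0.02,0,0,-1]])

```text
clock: 29.08
position: [0.5655, 0.1373, 0.257]
ee_rot: [0.687, 0.727, -0.0, -0.0]
ft_force: [0.4, 0.1, -0.5]
grip_width: -0.0
grasp_force: 0.5
```

```bash
python3 rid.py
```

```text
top ridge 89 [-0.1107 -0.1054 -0.0823] plate 2227 [-0.1129  0.0031]
side ridge 162 [-0.1107 -0.1078 -0.1012] plate 3453 [-0.1134  0.0024]
```

carry_out(deltas=[[0,-0.008,0,0,-1],[0,-0.016,0,0,-1],[0,-0.016,0,0,-1]])

```text
clock: 29.55
position: [0.5649, 0.1372, 0.2572]
ee_rot: [0.687, 0.726, 0.002, 0.001]
ft_force: [12.5, 3.5, -7.5]
grip_width: -0.001
grasp_force: 6.3
```

The force jumped to 12.5 N with almost no motion, so the shutter is at its stop. Backing off and lifting clear.

carry_out(deltas=[[0,0,0,0,-1],[0,0.04,0,0,-1],[0,0.12,0,0,-1],[0,0.12,-0.2,0,-1],[0,0.12,-0.5,0,-1],[0,0.12,-0.8,0,-1],[0,0.12,-0.8,0,-1]])

```text
clock: 30.42
position: [0.5823, 0.139, 0.3805]
ee_rot: [0.687, 0.727, 0.002, 0.001]
ft_force: [0.5, 0.7, -1.2]
grip_width: 0.003
grasp_force: 0.0
```

```bash
python3 rid.py
python3 - <<'E'
from lev import *
p=camera("side"); lever(p); t=camera("top")
for q in["good_tube","rack","label_roll","marker","timer","reagent","holder","reject_tube"]:
    print(q,[[(np.round(b["position"],3).tolist(),round(b["conf"],2)) for b in boxes_of(q,x)[:1]] for x in(t,p)])
E
python3 plan.py
```

```text
top ridge 156 [-0.1111 -0.1066 -0.1015] plate 3088 [-0.1134  0.0025]
side ridge 243 [-0.1107 -0.1073 -0.1015] plate 4954 [-0.1132  0.0026]
lever n 167 lean pct [-0.6  -0.55 -0.51]
good_tube [[([0.577, -0.342, 0.014], 0.57)], [([0.58, -0.337, 0.015], 0.46)]]
rack [[([0.771, -0.19, 0.065], 0.81)], [([0.76, -0.168, 0.064], 0.57)]]
label_roll [[([0.376, 0.035, 0.029], 0.64)], [([0.374, 0.045, 0.027], 0.55)]]
marker [[([0.673, -0.407, 0.01], 0.72)], [([0.669, -0.401, 0.008], 0.54)]]
timer [[([0.419, -0.461, 0.024], 0.73)], [([0.415, -0.46, 0.026], 0.73)]]
reagent [[([0.617, -0.472, 0.058], 0.54)], [([0.612, -0.466, 0.045], 0.76)]]
holder [[], []]
reject_tube [[], [([0.593, 0.162, 0.223], 0.44)]]
now [0.5811 0.1382 0.3771] 93.22 t 31.43 F [-0.2  0.3 -0.4] j [ 0.32  0.34 -0.84  1.29  0.25  1.62 -0.42] w -0.0
```

The ridge is at bin x ≈ -106, the shut position. The lever is at rest, the other things are where they were, and the arm is clear.

```bash
python3 -c "
from h import *
print(ticket.hand_in())"
```

```text
the job is handed in; nothing more can be done
None
```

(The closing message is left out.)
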